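# Turn the reversible grill plate over

### The job

The reversible plate is lying in the table-top grill with its smooth black face up. Turn it over and lay it back fully home in the grill, ribbed copper-coloured face up; the slotted rack next to the grill can hold the plate on end while you change your grip. Leave the jar, the tin and the bowl where they are.

Things in the scene. Friction and masses are not known exactly. Their poses are not given: they have to be found in the camera images.
- plate: Loose cast plate, 64 (x) by 150 (y) by 12 mm (z), about 0.3 kg. Origin at its centre, 6 mm from each face. The +z face is smooth and black; the -z face is copper-coloured with six lengthwise ribs 3 mm high. Its straight aluminium long edges (x = +-32 mm, 9 mm high) can be held across the 64 mm width. At the start +z points up.
- grill: Fixed blue grill, base 150 (x) by 240 (y) by 30 mm high; origin under its centre, z up. The plate's ends rest on two grey metal pillars, 52 to 82 mm either side of the centre in y and 84 mm wide in x. Between the pillars, under and beside the plate's middle, it is open down to the base, so fingertips can reach 25 mm below the plate there.
- grill_seat (a point): Centre of the grill's seat at the height of its supporting surface, 62 mm above the counter; z up, y along the seat, x across. A plate that is home has its centre 6 mm above it, either end first. End lips and four side lugs (at y = +-62 mm, 22 mm long) stand 6 mm above the seat, with 5 mm play at each end and 4 mm at each side of the plate.
- rack_slot (a point): Centre of the floor of the fixed rack's middle slot, 14 mm above the counter; x along the slot, y across, z up. Wooden base 110 (x) by 130 mm (y); four steel hoops at y = -42, -14, 14, 42 mm, 56 mm wide in x, 50 mm above the slot floor: three slots 22 mm wide, open at both ends. A plate put in on end, width along x, stands there, leaning up to 0.2 rad.
- jar: Bystander: amber glass jar with a brass cap, 72 mm across, 115 mm tall, origin at the centre of its underside.
- tin: Bystander: red tin with a paper label, 60 mm across, 75 mm tall, origin at the centre of its underside.
- bowl: Bystander: blue ceramic bowl, 100 mm across, 45 mm tall, origin at the centre of its underside.
There are look-alikes about, which are no part of the job. What is meant by the plate is not green, red or turquoise, and is the smaller of those in its own colour.

How it is judged:
By the outcome, as a careful person would: the job done as asked, in the order asked, and still so for the second after the job is handed in, with the robot touching nothing.
It also fails if it takes over 64 s, if anything falls off the work surface, if the arm or the gripper's body presses on something with over 40 N, if the wrist force passes 120 N, or if a joint passes its speed limit or range.

### The arm

A 6-joint arm with a two-finger parallel gripper is mounted at the origin on the work surface. World frame = base frame: x ahead of the robot, y to its left, z up, the work surface at z = 0. Lengths are in mm, angles in rad, forces in N, time in s.
With the tool pointing down it reaches from about 300 to 775 mm from the base axis. Payload 14.6 kg.
Tool frame: the origin (TCP) lies where the fingers leave the gripper's body, on its centre line; the fingertips stand 97 mm ahead of it and the grasp point (between the pads) lies 78 mm ahead of it; z points along the fingers, y is the line along which they close (so a half turn about z gives the same grasp; the last joint's range is limited). The gripper opens to 94 mm and grips with 3 to 60 N. Pads are 16 mm wide; open, the fingers measure 119 mm over their backs; the gripper's body (75 mm by 177 mm) begins 78 mm behind the grasp point.
Start: joints at [-1.18, 0.3, 1.521, -0, 1.321, -0.067], TCP at [243.079, -493.359, 302.646] pointing down, gripper open.
Joint ranges: [-3.03, 3.03], [-0.79, 2.21], [0.23, 2.52], [-1.04, 4.18], [0, 3.07], [-2.55, 2.55]. Speed limits (rad/s): [2.22, 2.22, 2.57, 3.14, 3.14, 3.14].

### API

Orientations are given as a rotation vector (axis times angle).
In Python, from plant import bot gives the robot as it stands.
- The arm moves only by the shell command python3 -m handwheel 'ROWS' [FORCE]. ROWS is JSON, a list of rows, each a list of 3 entries, a list of its own where there are three numbers: the shift along the tool's x, y, z in m, then the turn, a rotation vector about the tool's x, y, z in degrees, then the finger opening in m, from 0 to 0.094. In form: [[[x, y, z], [ax, ay, az], claw], ...]. A call has exactly 10 rows; each row shifts and turns the commanded pose from where the row before left it, along the tool's axes as they then stand; what a row does not reach is not made up. A row lasts 1/10 s, in which the tool goes at most 50 mm and 8.59 degrees, less where a joint would pass 70% of its speed; a pose out of reach is approached as far as the arm can. A call is refused whole if a number of a shift passes 0.05 or a number of a turn 8.59, either way. A call with a gripper value outside its range is refused whole. The fingers move at their own pace and stop on an object; FORCE is the grip in N (left out, the last holds). Time passes only in rows, so rows that do not move let the fingers close, or fill a call up. It gives the time, the measured TCP pose, the force, the opening and the grip force at its end, in the units of the state.
- bot.observe(): the state, without advancing time (a new reading comes with each control period).
- bot.get_image(name): name is "scene" or "top" or "wrist"; returns a dict with "image" (420x560x3 uint8, red, green, blue), "intrinsics" (3x3 intrinsics, pixels), "k1" (the pictures are not rectified: a ray, as slopes to the right and down, at radius r is drawn at 1 + k1 r^2 times it, then the intrinsics apply), "R" (3x3) and "t" (3): a world point X has camera coordinates R X + t; the wrist camera has in their place "hand_eye" (4x4, takes a point from camera to tool coordinates, whose origin is the TCP and whose axes are the flange's). Camera axes: x right, y down, z forward; pixel columns grow to the right and rows downward; lengths in mm; the calibration is good to about 2 mm. A picture is of the moment at which its call begins: read the wrist's pose just before it. There is no depth.
- bot.close_job(): hands the job in; it is judged then, once.
The state is a dict: "time": time; "joint_pos": joint angles; "joint_velocities": joint speeds; "tau": joint torques, N m; "tool_pos": TCP position; "tcp_rot": TCP orientation; "wrist_force": force on the tool from outside, world axes, zero at the start; "moment": the same for the moment, N m; "finger_gap": opening from 0.0 (shut) to 1.0 (fully open); "finger_force": force on a finger pad.
Only numpy, scipy, OpenCV 4.12 (cv2) and the standard library are available. Lean on these libraries where they do the work, as an engineer would, in place of code of your own. Each camera call takes 0.05 s, during which the arm holds its last target. There are 200 camera calls.

## Working session

There is one attempt and no reset: what is moved stays moved. The work goes in short steps, Python scripts to look and compute and a shell command to move; the robot and the scene stay as the last step left them, time stands still between calls to the robot, and variables do not carry over. Pictures are saved under pics/ and viewed, at most 10 in all, crops included, and the job is handed in when it is done.

```bash
mkdir -p pics; ls
python3 - <<'E'
from plant import bot
import cv2,numpy as np,pickle
s=bot.observe();print(s)
d={}
for n in("scene","top"):
    g=bot.get_image(n);d[n]=g;cv2.imwrite(f"pics/{n}0.png",g["image"][:,:,::-1])
    print(n,{k:np.array(v).round(3).tolist() for k,v in g.items() if k!="image"})
pickle.dump(d,open("v0.pkl","wb"))
E
```

```text
pics
{'time': 0.0, 'joint_pos': array([-1.17958318e+00,  3.00448927e-01,  1.52155255e+00, -3.67806925e-06,
        1.32069277e+00, -6.66066419e-02]), 'joint_velocities': array([ 8.85127949e-04, -1.88884787e-03, -6.51021807e-05, -4.74714112e-04,
        1.21521830e-03,  9.55654058e-04]), 'tau': array([ 2.43928662e-03, -5.31801689e+01, -3.52733517e+01,  7.08929077e-02,
        2.44234217e-02, -7.37273103e-05]), 'tool_pos': array([ 243.03565336, -493.23160729,  302.11049886]), 'tcp_rot': array([-3.05858358e+00, -7.12632443e-01,  2.85041721e-04]), 'wrist_force': array([ 0.80224686, -0.08457568, -0.71907159]), 'moment': array([-0.01064744,  0.05983215, -0.00048964]), 'finger_force': 0.0, 'finger_gap': 0.9987361088316504}
scene {'intrinsics': [[414.754, 0.0, 272.451], [0.0, 414.754, 213.172], [0.0, 0.0, 1.0]], 'k1': -0.001, 'R': [[-0.079, 0.997, 0.011], [0.715, 0.065, -0.696], [-0.694, -0.047, -0.718]], 't': [-117.617, -307.608, 1521.933]}
top {'intrinsics': [[527.771, 0.0, 282.413], [0.0, 527.771, 207.705], [0.0, 0.0, 1.0]], 'k1': -0.186, 'R': [[0.025, -1.0, -0.001], [-0.996, -0.024, -0.082], [0.081, 0.003, -0.997]], 't': [152.348, 506.84, 1187.862]}
```

View pics/scene0.png

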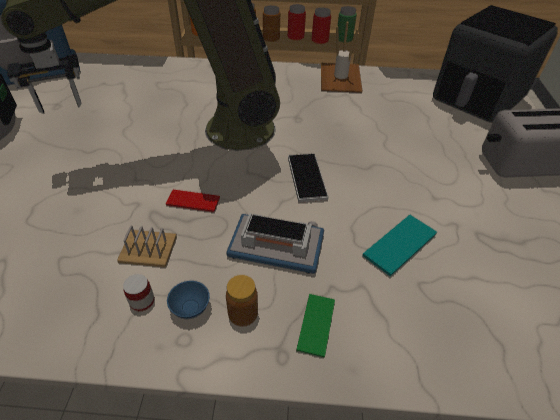

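View pics/top0.png

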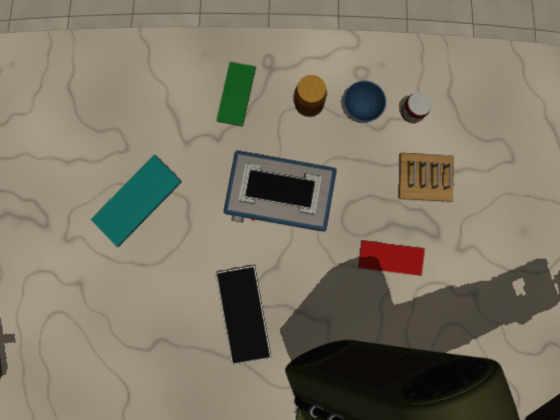

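The scene shows five possible plates:
- the black plate in the grill, scene (277,230) / top (281,188)
- a larger black one on the counter, scene (307,177) / top (243,313)
- red, scene (193,201)
- turquoise, scene (400,244)
- green, scene (317,325)

I choose the smaller black one in the grill. The rack is at top (426,177) / scene (148,246).

Run:
```python
import cv2,pickle,numpy as np
d=pickle.load(open("v0.pkl","rb"))
def c(n,x,y,w,h):return cv2.resize(d[n]["image"][y:y+h,x:x+w,::-1],(400,300),interpolation=cv2.INTER_CUBIC)
a=np.hstack([c("top",220,143,120,90),c("top",386,143,80,60)])
b=np.hstack([c("scene",220,200,120,90),c("scene",110,218,80,60)])
cv2.imwrite("pics/crop0.png",np.vstack([a,b]))
```

```text
(no output)
```

View pics/crop0.png

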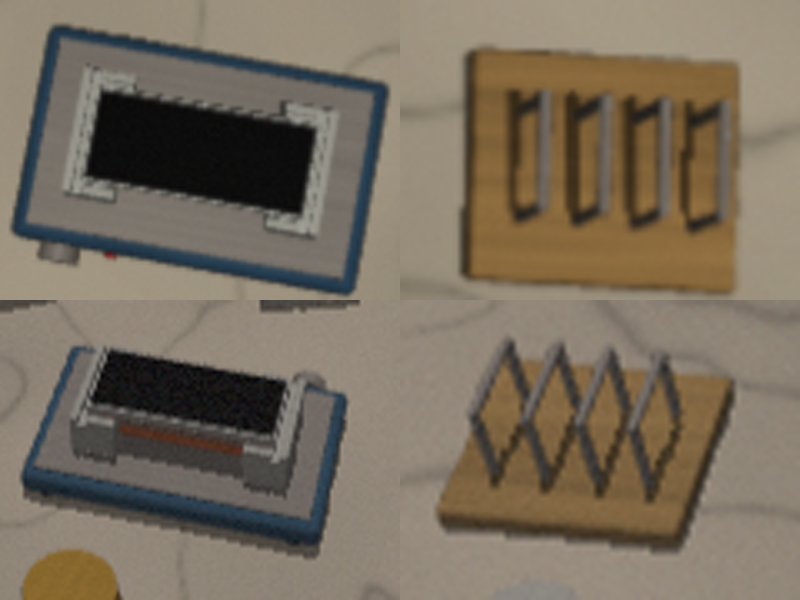

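The crop confirms that the plate in the grill is smooth and black on top, with copper visible underneath. The rack's four hoops are clear in both views.

```bash
cat > h.py <<'E'
import numpy as np
from scipy.optimize import least_squares
def proj(g,X,R=None,t=None):
    R=g["R"] if R is None else R; t=g["t"] if t is None else t
    c=np.atleast_2d(X)@np.array(R).T+np.array(t); s=c[:,:2]/c[:,2:]
    s=s*(1+g["k1"]*(s**2).sum(1,keepdims=True)); K=np.array(g["intrinsics"])
    return s@K[:2,:2].T+K[:2,2]
def tri(obs,x0=(550,0,60)):
    r=least_squares(lambda X:np.concatenate([proj(g,X)[0]-p for g,p in obs]),x0)
    return r.x,np.sqrt(np.mean(r.fun**2))
E
cat > m.py <<'E'
import pickle,numpy as np
from h import *
d=pickle.load(open("v0.pkl","rb"));T,S=d["top"],d["scene"]
f=lambda p,ox,oy,s:np.array([(p[0]+.5)/s-.5+ox,(p[1]+.5)/s-.5+oy])
k=400/120
A=[(100,92),(315,126),(303,214),(87,179)]      # top
B=[(272,134),(92,101),(112,51),(290,81)]       # scene
import itertools
for sh in range(4):
    P=[tri([(T,f(a,220,143,k)),(S,f(B[(i+sh)%4] ,220,200,k))]) for i,a in enumerate(A)]
    print("shift",sh,[(p.round(1).tolist(),round(e,2)) for p,e in P])
# rack hoops tops
Tt=[((145,92),(145,212)),((206,95),(204,215)),((265,97),(264,218)),((324,100),(322,222))]
Ss=[((72,120),(108,42)),((126,122),(160,45)),((180,128),(210,50)),((232,132),(262,55))]
for (a,b) in ((0,0),):
  for i in range(4):
    j=3-i
    for q in (0,1):
        p,e=tri([(T,f(Tt[i][q],386,143,5)),(S,f(Ss[j][q],110,218,5))]);print("hoop",i,q,p.round(1),round(e,2))
E
python3 m.py
```

```text
shift 0 [([579.1, 237.7, 77.9], np.float64(0.29)), ([559.7, 96.5, 79.8], np.float64(0.02)), ([501.7, 104.0, 76.5], np.float64(0.33)), ([521.4, 247.0, 75.9], np.float64(0.53))]
shift 1 [([577.8, 178.7, 105.7], np.float64(20.78)), ([552.5, 104.6, 129.6], np.float64(1.98)), ([500.7, 161.6, 48.6], np.float64(21.12)), ([527.4, 245.1, 18.2], np.float64(1.56))]
shift 2 [([570.1, 184.2, 152.8], np.float64(18.61)), ([552.5, 160.0, 104.8], np.float64(22.56)), ([505.9, 156.4, -12.6], np.float64(19.21)), ([527.2, 183.5, 49.7], np.float64(22.26))]
shift 3 [([571.2, 239.9, 129.1], np.float64(1.76)), ([559.8, 155.1, 50.6], np.float64(20.68)), ([507.0, 95.3, 20.4], np.float64(1.71)), ([521.2, 189.0, 102.6], np.float64(20.05))]
hoop 0 0 [ 612.7 -131.5   62.3] 0.12
hoop 0 1 [ 558.2 -131.3   60.7] 0.01
hoop 1 0 [ 612.2 -159.3   62. ] 0.05
hoop 1 1 [ 557.6 -158.9   61.2] 0.12
hoop 2 0 [ 612.  -186.8   63.6] 0.06
hoop 2 1 [ 556.9 -186.3   61.8] 0.02
hoop 3 0 [ 611.9 -215.2   62. ] 0.1
hoop 3 1 [ 556.2 -214.4   60.4] 0.17
```

```bash
cat >> h.py <<'E'
from scipy.spatial.transform import Rotation as Ro
import json
PH=np.array([0.136,0.99,0])/np.linalg.norm([0.136,0.99,0])
def frame(yax,d):
    d=np.array(d,float);d/=np.linalg.norm(d);y=np.array(yax,float);y-=d*(y@d);y/=np.linalg.norm(y)
    return np.c_[np.cross(y,d),y,d]
def now():
    from plant import bot
    s=bot.observe();return s,np.array(s["tool_pos"]),Ro.from_rotvec(s["tcp_rot"]).as_matrix()
def plan(G,R1,n,claw,off=78):
    """rows that bring the grasp point to G with tool axes R1, in n rows"""
    s,p,R=now();P=np.array(G)-off*R1[:,2];w=Ro.from_matrix(R.T@R1).as_rotvec(degrees=True)
    stp=Ro.from_rotvec(w/n,degrees=True).as_matrix();dp=(P-p)/n;rows=[]
    for i in range(n):
        rows.append([[round(v/1000,4) for v in R.T@dp],[round(v,2) for v in w/n],claw]);R=R@stp
    print("target TCP",P.round(1),"turn",w.round(1),"dist",np.linalg.norm(P-p).round(1))
    for k in range(0,n,10):print(json.dumps(rows[k:k+10]).replace(" ",""))
def wrist(R,j1,phi,j4s=1):
    """j4,j5,j6 for tool axes R: Rz(j1)Ry(phi)Rz(j4)Ry(j5)Rz(j6+pi/2)"""
    F=Ro.from_euler("ZY",[j1,phi]).as_matrix();e=Ro.from_matrix(F.T@R).as_euler("ZYZ")
    e[2]-=np.pi/2;return ((e+np.pi)%(2*np.pi)-np.pi).round(2)
E
python3 - <<'E'
from h import *
s,p,R=now();j=s["joint_pos"];print("check",wrist(R,j[0],j[1]+j[2]),j[3:].round(2))
c=lambda a:np.cos(np.radians(a));n=lambda a:np.sin(np.radians(a));Z=np.array([0,0,1.])
X=np.cross(PH,Z)
for a in(0,30,45):
  for sg in(1,-1):
    print(a,sg,"grill1",wrist(frame(sg*X,-c(a)*Z-n(a)*PH),.35,1.7),"rack1",wrist(frame([sg,0,0],[0,c(a),-n(a)]),-.4,1.7),
    "rack2",wrist(frame([sg,0,0],[0,-c(a),-n(a)]),-.15,1.7),"grill2",wrist(frame(sg*X,-c(a)*Z+n(a)*PH),.2,1.7))
a=30
plan((540.5,171.3,230),frame(X,-c(a)*Z-n(a)*PH),20,.094)
E
```

```text
check [-0.    1.32 -0.07] [-0.    1.32 -0.07]
0 1 grill1 [0.   1.44 0.49] rack1 [ 1.52  1.97 -0.14] rack2 [-1.59  1.42  0.13] grill2 [0.   1.44 0.34]
0 -1 grill1 [ 0.    1.44 -2.66] rack1 [1.52 1.97 3.  ] rack2 [-1.59  1.42 -3.01] grill2 [ 0.    1.44 -2.81]
30 1 grill1 [-0.46  1.69  0.49] rack1 [ 0.98  1.84 -0.32] rack2 [-1.06  1.38  0.04] grill2 [0.51 1.29 0.23]
30 -1 grill1 [-0.46  1.69 -2.65] rack1 [0.98 1.84 2.82] rack2 [-1.06  1.38 -3.1 ] grill2 [ 0.51  1.29 -2.91]
45 1 grill1 [-0.7   1.81  0.45] rack1 [ 0.72  1.75 -0.38] rack2 [-0.79  1.37 -0.01] grill2 [0.78 1.24 0.15]
45 -1 grill1 [-0.7   1.81 -2.7 ] rack1 [0.72 1.75 2.76] rack2 [-0.79  1.37  3.13] grill2 [ 0.78  1.24 -2.99]
target TCP [545.8 209.9 297.5] turn [-14.7 -27.6 -54.6] dist 765.6
[[[0.0291,-0.0248,0.0003],[-0.73,-1.38,-2.73],0.094],[[0.0303,-0.0234,-0.0008],[-0.73,-1.38,-2.73],0.094],[[0.0313,-0.0219,-0.0018],[-0.73,-1.38,-2.73],0.094],[[0.0323,-0.0204,-0.0028],[-0.73,-1.38,-2.73],0.094],[[0.0331,-0.0188,-0.0039],[-0.73,-1.38,-2.73],0.094],[[0.0339,-0.0171,-0.0049],[-0.73,-1.38,-2.73],0.094],[[0.0345,-0.0154,-0.0059],[-0.73,-1.38,-2.73],0.094],[[0.0351,-0.0137,-0.007],[-0.73,-1.38,-2.73],0.094],[[0.0355,-0.0119,-0.008],[-0.73,-1.38,-2.73],0.094],[[0.0358,-0.0101,-0.009],[-0.73,-1.38,-2.73],0.094]]
[[[0.036,-0.0083,-0.01],[-0.73,-1.38,-2.73],0.094],[[0.0361,-0.0064,-0.0109],[-0.73,-1.38,-2.73],0.094],[[0.0361,-0.0046,-0.0119],[-0.73,-1.38,-2.73],0.094],[[0.036,-0.0027,-0.0128],[-0.73,-1.38,-2.73],0.094],[[0.0357,-0.0008,-0.0137],[-0.73,-1.38,-2.73],0.094],[[0.0354,0.0011,-0.0145],[-0.73,-1.38,-2.73],0.094],[[0.0349,0.0029,-0.0153],[-0.73,-1.38,-2.73],0.094],[[0.0344,0.0048,-0.0161],[-0.73,-1.38,-2.73],0.094],[[0.0337,0.0066,-0.0169],[-0.73,-1.38,-2.73],0.094],[[0.0329,0.0084,-0.0176],[-0.73,-1.38,-2.73],0.094]]
```

```bash
python3 -m handwheel '[[[0.029,-0.025,0],[-0.7,-1.4,-2.7],0.094],[[0.030,-0.023,-0.001],[-0.7,-1.4,-2.7],0.094],[[0.031,-0.022,-0.002],[-0.7,-1.4,-2.7],0.094],[[0.032,-0.020,-0.003],[-0.7,-1.4,-2.7],0.094],[[0.033,-0.019,-0.004],[-0.7,-1.4,-2.7],0.094],[[0.034,-0.017,-0.005],[-0.7,-1.4,-2.7],0.094],[[0.0345,-0.0155,-0.006],[-0.7,-1.4,-2.7],0.094],[[0.035,-0.014,-0.007],[-0.7,-1.4,-2.7],0.094],[[0.0355,-0.012,-0.008],[-0.7,-1.4,-2.7],0.094],[[0.036,-0.010,-0.009],[-0.7,-1.4,-2.7],0.094]]' && python3 -m handwheel '[[[0.036,-0.008,-0.010],[-0.7,-1.4,-2.7],0.094],[[0.036,-0.006,-0.011],[-0.7,-1.4,-2.7],0.094],[[0.036,-0.005,-0.012],[-0.7,-1.4,-2.7],0.094],[[0.036,-0.003,-0.013],[-0.7,-1.4,-2.7],0.094],[[0.036,-0.001,-0.014],[-0.7,-1.4,-2.7],0.094],[[0.035,0.001,-0.0145],[-0.7,-1.4,-2.7],0.094],[[0.035,0.003,-0.015],[-0.7,-1.4,-2.7],0.094],[[0.034,0.005,-0.016],[-0.7,-1.4,-2.7],0.094],[[0.034,0.007,-0.017],[-0.7,-1.4,-2.7],0.094],[[0.033,0.008,-0.0175],[-0.7,-1.4,-2.7],0.094]]'
cat > s1.py <<'E'
from h import *
import sys
s,p,R=now();Z=np.array([0,0,1.]);X=np.cross(PH,Z);a=np.radians(30)
print(s["joint_pos"].round(2),"grasp pt",(p+78*R[:,2]).round(1))
plan((540.5,171.3,float(sys.argv[1])),frame(X,-np.cos(a)*Z-np.sin(a)*PH),10,.094)
E
python3 s1.py 110
python3 - <<'E'
from plant import bot
import cv2,pickle
s=bot.observe();g=bot.get_image("wrist");pickle.dump((s,g),open("w1.pkl","wb"));cv2.imwrite("pics/w1.png",g["image"][:,:,::-1]);print(g["hand_eye"],g["intrinsics"],g["k1"])
E
```

```text
time: 1.1
tool_pos: [395.0, -141.2, 301.3]
tcp_rot: [2.636, 1.329, -0.31]
wrist_force: [0.1, -0.5, -0.6]
finger_gap: 0.999
finger_force: 0.0
time: 2.1
tool_pos: [549.6, 208.7, 298.0]
tcp_rot: [2.08, 1.798, -0.571]
wrist_force: [0.0, -1.2, 0.3]
finger_gap: 0.998
finger_force: 0.0
[ 0.42  0.52  1.29 -0.43  1.65  0.6 ] grasp pt [543.1 170.  230.6]
target TCP [545.8 209.9 177.5] turn [-0.9  0.2 -0.3] dist 120.5
[[[0.0061,-0.0003,0.0104],[-0.09,0.02,-0.03],0.094],[[0.0061,-0.0003,0.0104],[-0.09,0.02,-0.03],0.094],[[0.0061,-0.0003,0.0104],[-0.09,0.02,-0.03],0.094],[[0.0061,-0.0003,0.0104],[-0.09,0.02,-0.03],0.094],[[0.0061,-0.0003,0.0104],[-0.09,0.02,-0.03],0.094],[[0.0061,-0.0003,0.0104],[-0.09,0.02,-0.03],0.094],[[0.0061,-0.0003,0.0104],[-0.09,0.02,-0.03],0.094],[[0.0061,-0.0004,0.0104],[-0.09,0.02,-0.03],0.094],[[0.0061,-0.0004,0.0104],[-0.09,0.02,-0.03],0.094],[[0.0061,-0.0004,0.0104],[-0.09,0.02,-0.03],0.094]]
[[ 1.00495851e-03 -9.59593981e-01 -2.81386534e-01  8.29806401e+01]
 [ 9.99999074e-01  1.22256965e-03 -5.97800103e-04 -3.87515251e-01]
 [ 9.17660016e-04 -2.81385673e-01  9.59594321e-01 -8.14690542e+01]
 [ 0.00000000e+00  0.00000000e+00  0.00000000e+00  1.00000000e+00]] [[362.09843286   0.         279.35765817]
 [  0.         362.09843286 210.17696321]
 [  0.           0.           1.        ]] -0.05492079964338286
```

View pics/w1.png

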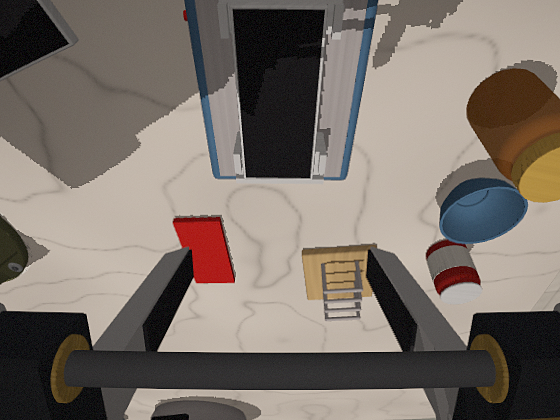

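Run:
```python
from h import *
import pickle
s,g=pickle.load(open("w1.pkl","rb"))
R=Ro.from_rotvec(s["tcp_rot"]).as_matrix();H=np.array(g["hand_eye"])
Rc=R@H[:3,:3];tc=R@H[:3,3]+s["tool_pos"]
W=dict(g,R=Rc.T,t=-Rc.T@tc)
print(proj(W,np.array([[559.7,96.5,74],[501.7,104,74],[579.1,237.7,74],[521.4,247,74.]])).round(1))
# far corners of the black face as seen: fit with top view
d=pickle.load(open("v0.pkl","rb"));T,S=d["top"],d["scene"]
f=lambda p,ox,oy,k=400/120:np.array([(p[0]+.5)/k-.5+ox,(p[1]+.5)/k-.5+oy])
for a,b,w in(((315,126),(92,101),(312,178)),((303,214),(112,51),(243,178))):
    print([x for x in tri([(T,f(a,220,143)),(W,np.array(w))])],[x for x in tri([(T,f(a,220,143)),(S,f(b,220,200)),(W,np.array(w))])])
```

```text
[[311.3 177.4]
 [248.2 177.8]
 [322.4  12.9]
 [232.6  11.4]]
[array([560.31870236,  96.26719469,  74.61085465]), np.float64(0.017321316042473427)] [array([560.10258664,  97.16264881,  76.16312817]), np.float64(0.521912278796754)]
[array([497.77418458, 104.85679108,  74.87160726]), np.float64(1.1158107019218957)] [array([497.77446294, 104.57106996,  74.31027118]), np.float64(0.9408054769116511)]
```

The wrist view shows the plate end at (243..312,178) and the rack at (340,280). The plate top triangulates to z≈74.5, as expected. Descending.

```bash
python3 -m handwheel '[[[0.006,0,0.0105],[-0.1,0,0],0.094],[[0.006,0,0.0105],[-0.1,0,0],0.094],[[0.006,0,0.0105],[-0.1,0,0],0.094],[[0.006,0,0.0105],[-0.1,0,0],0.094],[[0.006,0,0.0105],[-0.1,0,0],0.094],[[0.006,-0.001,0.0105],[-0.1,0,0],0.094],[[0.006,-0.001,0.0105],[-0.1,0,0],0.094],[[0.006,-0.001,0.0105],[-0.1,0,0],0.094],[[0.006,0,0.0105],[-0.1,0,0],0.094],[[0.006,0,0.0105],[0,0,0],0.094]]';python3 s1.py 69 | sed 's/\],\[\[.*//'
```

```text
time: 3.15
tool_pos: [545.8, 206.9, 176.5]
tcp_rot: [2.072, 1.795, -0.554]
wrist_force: [-0.2, -0.4, -1.2]
finger_gap: 0.999
finger_force: 0.0
[ 0.43  0.62  1.42 -0.44  1.42  0.71] grasp pt [540.5 168.1 109. ]
target TCP [545.8 209.9 136.5] turn [ 0.   0.1 -0.4] dist 40.1
[[[0.0023,-0.0001,0.0033],[0.0,0.01,-0.04],0.094
```

```bash
python3 -m handwheel '[[[0.003,0,0.004],[0,0,0],0.094],[[0.003,0,0.004],[0,0,0],0.094],[[0.003,0,0.004],[0,0,0],0.094],[[0.003,0,0.004],[0,0,0],0.094],[[0.003,0,0.004],[0,0,0],0.094],[[0.003,0,0.004],[0,0,0],0.094],[[0.003,0,0.004],[0,0,0],0.094],[[0.002,0,0.003],[0,0,0],0.094],[[0,0,0.002],[0,0,0],0.094],[[0,0,0],[0,0,0],0.094]]';python3 s1.py 69 | sed 's/\],\[\[.*//'; python3 -m handwheel '[[[0,0,0],[0,0,0],0.08],[[0,0,0],[0,0,0],0.075],[[0,0,0],[0,0,0],0.07],[[0,0,0],[0,0,0],0.066],[[0,0,0],[0,0,0],0.06],[[0,0,0],[0,0,0],0.05],[[0,0,0],[0,0,0],0.05],[[0,0,0],[0,0,0],0.05],[[0,0,0],[0,0,0],0.05],[[0,0,0],[0,0,0],0.05]]' 40;python3 s1.py 69 | sed 's/\],\[\[.*//'
```

```text
time: 4.15
tool_pos: [546.4, 210.0, 137.2]
tcp_rot: [2.072, 1.795, -0.554]
wrist_force: [0.1, 0.4, -0.1]
finger_gap: 0.998
finger_force: 0.0
[ 0.43  0.68  1.43 -0.45  1.36  0.74] grasp pt [541.1 171.2  69.7]
target TCP [545.8 209.9 136.5] turn [ 0.   0.1 -0.4] dist 0.9
[[[0.0,-0.0001,0.0001],[0.0,0.01,-0.04],0.094
time: 5.15
tool_pos: [546.4, 210.2, 137.5]
tcp_rot: [2.072, 1.795, -0.554]
wrist_force: [-1.8, 0.5, 1.9]
finger_gap: 0.671
finger_force: 40.0
[ 0.43  0.68  1.43 -0.45  1.36  0.74] grasp pt [541.1 171.4  70. ]
target TCP [545.8 209.9 136.5] turn [ 0.   0.1 -0.4] dist 1.1
[[[0.0,-0.0001,0.0001],[0.0,0.01,-0.04],0.094
```

```bash
python3 -m handwheel '[[[-0.005,0,-0.008],[0,0,0],0.05],[[-0.009,0,-0.0155],[0,0,0],0.05],[[-0.009,0,-0.0155],[0,0,0],0.05],[[-0.009,0,-0.0155],[0,0,0],0.05],[[-0.009,0,-0.0155],[0,0,0],0.05],[[-0.009,0,-0.0155],[0,0,0],0.05],[[-0.009,0,-0.0155],[0,0,0],0.05],[[-0.009,0,-0.0155],[0,0,0],0.05],[[-0.009,0,-0.0155],[0,0,0],0.05],[[-0.009,0,-0.0155],[0,0,0],0.05]]'
cat > s2.py <<'E'
from h import *
import sys
s,p,R=now();a=np.radians(30)+float(sys.argv[3])
print(s["joint_pos"].round(2),"grasp pt",(p+78*R[:,2]).round(1))
plan((584.8,-172.3,float(sys.argv[1])),frame([1,-.012,0],[0.012*np.cos(a),np.cos(a),-np.sin(a)]),int(sys.argv[2]),.05)
E
python3 s2.py 205 20 .05
```

```text
time: 6.15
tool_pos: [545.5, 209.8, 310.4]
tcp_rot: [2.073, 1.794, -0.552]
wrist_force: [-0.2, -0.4, -3.8]
finger_gap: 0.678
finger_force: 40.0
[ 0.43  0.49  1.29 -0.44  1.65  0.6 ] grasp pt [540.3 171.1 242.9]
target TCP [ 584.  -237.8  247.3] turn [ 2.2 87.1 -7.9] dist 453.7
[[[-0.0173,0.0051,0.0137],[0.11,4.35,-0.4],0.05],[[-0.0184,0.005,0.0123],[0.11,4.35,-0.4],0.05],[[-0.0193,0.0049,0.0109],[0.11,4.35,-0.4],0.05],[[-0.0201,0.0047,0.0094],[0.11,4.35,-0.4],0.05],[[-0.0208,0.0046,0.0078],[0.11,4.35,-0.4],0.05],[[-0.0213,0.0045,0.0062],[0.11,4.35,-0.4],0.05],[[-0.0218,0.0043,0.0046],[0.11,4.35,-0.4],0.05],[[-0.0221,0.0042,0.0029],[0.11,4.35,-0.4],0.05],[[-0.0223,0.0041,0.0012],[0.11,4.35,-0.4],0.05],[[-0.0223,0.0039,-0.0005],[0.11,4.35,-0.4],0.05]]
[[[-0.0223,0.0037,-0.0022],[0.11,4.35,-0.4],0.05],[[-0.0221,0.0036,-0.0039],[0.11,4.35,-0.4],0.05],[[-0.0217,0.0034,-0.0056],[0.11,4.35,-0.4],0.05],[[-0.0213,0.0033,-0.0072],[0.11,4.35,-0.4],0.05],[[-0.0207,0.0031,-0.0088],[0.11,4.35,-0.4],0.05],[[-0.02,0.0029,-0.0104],[0.11,4.35,-0.4],0.05],[[-0.0191,0.0028,-0.0118],[0.11,4.35,-0.4],0.05],[[-0.0182,0.0026,-0.0133],[0.11,4.35,-0.4],0.05],[[-0.0172,0.0025,-0.0146],[0.11,4.35,-0.4],0.05],[[-0.016,0.0023,-0.0159],[0.11,4.35,-0.4],0.05]]
```

```bash
python3 -m handwheel '[[[-0.0175,0.005,0.0135],[0.1,4.35,-0.4],0.05],[[-0.0185,0.005,0.0125],[0.1,4.35,-0.4],0.05],[[-0.0195,0.005,0.011],[0.1,4.35,-0.4],0.05],[[-0.020,0.0045,0.0095],[0.1,4.35,-0.4],0.05],[[-0.021,0.0045,0.008],[0.1,4.35,-0.4],0.05],[[-0.0215,0.0045,0.006],[0.1,4.35,-0.4],0.05],[[-0.022,0.0045,0.0045],[0.1,4.35,-0.4],0.05],[[-0.022,0.004,0.003],[0.1,4.35,-0.4],0.05],[[-0.0225,0.004,0.001],[0.1,4.35,-0.4],0.05],[[-0.0225,0.004,-0.0005],[0.1,4.35,-0.4],0.05]]' && python3 -m handwheel '[[[-0.0225,0.004,-0.002],[0.1,4.35,-0.4],0.05],[[-0.022,0.0035,-0.004],[0.1,4.35,-0.4],0.05],[[-0.0215,0.0035,-0.0055],[0.1,4.35,-0.4],0.05],[[-0.0215,0.0035,-0.007],[0.1,4.35,-0.4],0.05],[[-0.0205,0.003,-0.009],[0.1,4.35,-0.4],0.05],[[-0.020,0.003,-0.0105],[0.1,4.35,-0.4],0.05],[[-0.019,0.003,-0.012],[0.1,4.35,-0.4],0.05],[[-0.018,0.0025,-0.0135],[0.1,4.35,-0.4],0.05],[[-0.017,0.0025,-0.0145],[0.1,4.35,-0.4],0.05],[[-0.016,0.0025,-0.016],[0.1,4.35,-0.4],0.05]]'; python3 s2.py 150 10 .05
```

```text
time: 7.15
tool_pos: [564.6, -16.1, 278.8]
tcp_rot: [-2.171, -2.007, -0.238]
wrist_force: [0.3, -0.0, -2.6]
finger_gap: 0.677
finger_force: 40.0
time: 8.15
tool_pos: [584.8, -240.2, 248.2]
tcp_rot: [-1.627, -1.615, -0.89]
wrist_force: [0.4, 1.0, -3.1]
finger_gap: 0.676
finger_force: 40.0
[-0.64  0.75  1.16  0.79  1.85 -0.66] grasp pt [ 585.7 -174.7  205.8]
target TCP [ 584.  -237.8  192.3] turn [0.1 0.1 0.3] dist 55.9
[[[-0.0046,-0.0001,0.0032],[0.01,0.01,0.03],0.05],[[-0.0046,-0.0001,0.0032],[0.01,0.01,0.03],0.05],[[-0.0046,-0.0001,0.0032],[0.01,0.01,0.03],0.05],[[-0.0046,-0.0001,0.0032],[0.01,0.01,0.03],0.05],[[-0.0046,-0.0001,0.0032],[0.01,0.01,0.03],0.05],[[-0.0046,-0.0001,0.0032],[0.01,0.01,0.03],0.05],[[-0.0046,-0.0001,0.0032],[0.01,0.01,0.03],0.05],[[-0.0046,-0.0001,0.0032],[0.01,0.01,0.03],0.05],[[-0.0046,-0.0001,0.0032],[0.01,0.01,0.03],0.05],[[-0.0046,-0.0001,0.0032],[0.01,0.01,0.03],0.05]]
```

Move to z 150 (bottom just above the hoops), then look.

```bash
python3 -m handwheel '[[[-0.0045,0,0.003],[0,0,0],0.05],[[-0.0045,0,0.003],[0,0,0],0.05],[[-0.0045,0,0.003],[0,0,0],0.05],[[-0.0045,0,0.003],[0,0,0],0.05],[[-0.0045,0,0.003],[0,0,0],0.05],[[-0.0045,0,0.003],[0,0,0],0.05],[[-0.0045,0,0.003],[0,0,0],0.05],[[-0.0045,-0.0005,0.0035],[0,0,0],0.05],[[-0.005,-0.0005,0.0035],[0,0,0],0.05],[[-0.0045,0,0.0035],[0,0,0],0.05]]'; python3 s2.py 90.5 10 .05 | sed 's/\],\[\[.*//'
python3 - <<'E'
from plant import bot
import cv2,numpy as np,pickle
d={}
for n in("scene","top","wrist"):d[n]=bot.get_image(n)
pickle.dump(d,open("v1.pkl","wb"))
def c(n,x,y,w,h):return cv2.resize(d[n]["image"][y:y+h,x:x+w,::-1],(400,300),interpolation=cv2.INTER_CUBIC)
cv2.imwrite("pics/c1.png",np.vstack([np.hstack([c("top",376,133,100,75),c("scene",90,200,100,75)]),np.hstack([c("wrist",0,0,560,420),c("wrist",180,60,200,150)])]))
E
```

```text
time: 9.15
tool_pos: [584.0, -237.4, 190.8]
tcp_rot: [-1.63, -1.613, -0.888]
wrist_force: [-0.3, -0.4, -2.6]
finger_gap: 0.675
finger_force: 40.0
[-0.63  0.81  1.2   0.77  1.78 -0.72] grasp pt [ 584.9 -172.   148.3]
target TCP [ 584.  -237.8  132.8] turn [0.1 0.1 0.1] dist 58.0
[[[-0.0049,-0.0,0.0031],[0.01,0.01,0.01],0.05
```

View pics/c1.png

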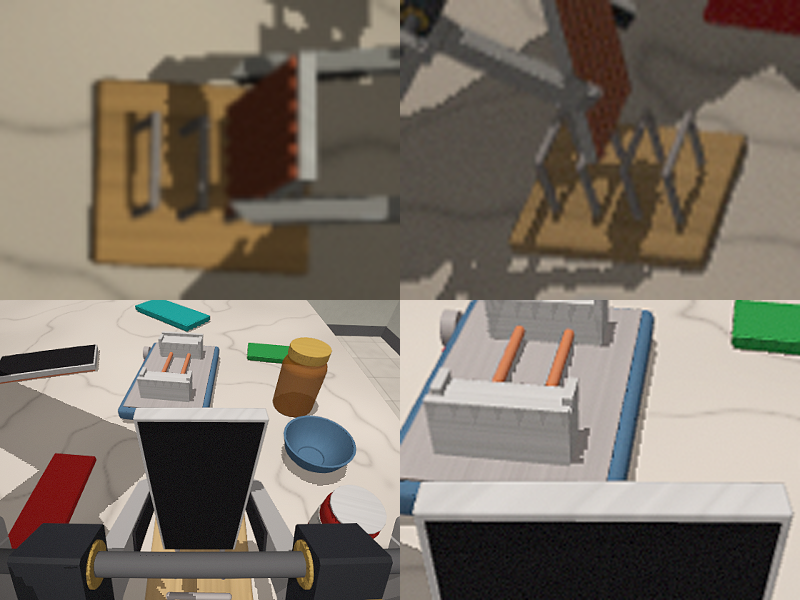

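Run:
```python
from h import *
import pickle
d=pickle.load(open("v1.pkl","rb"));T,S=d["top"],d["scene"]
# plate local (copper normal +y), lean .05, centre
C=np.array([584.9,-170.,148.3]);u=np.array([0,.05,1]);n=np.array([0,1,-.05]);x=np.array([1,-.012,0])
for nm,g,ox,oy,k in(("top",T,376,133,4),("scene",S,90,200,4)):
    for lab,q in(("topcorner-",C+75*u-32*x-6*n),("topcorner+",C+75*u+32*x-6*n),("topc+n",C+75*u+32*x+3*n),("bot-",C-75*u-32*x+6*n),("bot+",C-75*u+32*x+6*n),("bot+black",C-75*u+32*x-6*n)):
        p=proj(g,q)[0];print(nm,lab,((p-[ox,oy]+.5)*k-.5).round(0))
```

```text
top topcorner- [318. 181.]
top topcorner+ [318.  53.]
top topc+n [300.  52.]
top bot- [224. 218.]
top bot+ [225. 105.]
top bot+black [246. 105.]
scene topcorner- [175. -79.]
scene topcorner+ [139.  -4.]
scene topc+n [154.  -3.]
scene bot- [234.  94.]
scene bot+ [204. 168.]
scene bot+black [185. 166.]
```

Projection and picture agree to about a pixel: top edge (318,53)–(318,181), bottom corner about (200,162). Inserting.

```bash
python3 -m handwheel '[[[-0.005,0,0.003],[0,0,0],0.05],[[-0.005,0,0.003],[0,0,0],0.05],[[-0.005,0,0.003],[0,0,0],0.05],[[-0.005,0,0.003],[0,0,0],0.05],[[-0.005,0,0.003],[0,0,0],0.05],[[-0.005,0,0.003],[0,0,0],0.05],[[-0.005,0,0.003],[0,0,0],0.05],[[-0.005,0,0.003],[0,0,0],0.05],[[-0.004,0,0.003],[0,0,0],0.05],[[-0.004,0,0.0025],[0,0,0],0.05]]'; python3 s2.py 90 10 .05 | sed 's/\],\[\[.*//'
```

```text
time: 10.3
tool_pos: [584.3, -238.8, 134.6]
tcp_rot: [-1.63, -1.613, -0.888]
wrist_force: [0.5, -1.6, -3.4]
finger_gap: 0.675
finger_force: 40.0
[-0.64  0.89  1.2   0.76  1.72 -0.78] grasp pt [ 585.1 -173.4   92.1]
target TCP [ 584.  -237.8  132.3] turn [0.1 0.1 0.1] dist 2.5
[[[-0.0001,-0.0,0.0002],[0.01,0.01,0.01],0.05
```

```bash
python3 -m handwheel '[[[-0.001,0,0.001],[0,0,0],0.05],[[-0.001,0,0.001],[0,0,0],0.05],[[0,0,0],[0,0,0],0.05],[[0,0,0],[0,0,0],0.07],[[0,0,0],[0,0,0],0.075],[[0,0,0],[0,0,0],0.08],[[0,0,0],[0,0,0],0.094],[[0,0,0],[0,0,0],0.094],[[0,0,0],[0,0,0],0.094],[[0,0,0],[0,0,0],0.094]]' &&  python3 -m handwheel '[[[0,0,-0.010],[0,0,0],0.094],[[0,0,-0.015],[0,0,0],0.094],[[0,0,-0.020],[0,0,0],0.094],[[0.01,0,-0.020],[0,0,0],0.094],[[0.020,0,-0.020],[0,0,0],0.094],[[0.025,0,-0.010],[0,0,0],0.094],[[0.030,0,-0.010],[0,0,0],0.094],[[0.030,0,-0.010],[0,0,0],0.094],[[0.030,0,-0.010],[0,0,0],0.094],[[0.020,0,0],[0,0,0],0.094]]'
python3 - <<'E'
from plant import bot
from h import *
import cv2,pickle
d={"s":bot.observe()}
for n in("scene","top","wrist"):d[n]=bot.get_image(n)
pickle.dump(d,open("v2.pkl","wb"))
def c(n,x,y,w,h):return cv2.resize(d[n]["image"][y:y+h,x:x+w,::-1],(400,300),interpolation=cv2.INTER_CUBIC)
cv2.imwrite("pics/c2.png",np.vstack([np.hstack([c("top",376,133,100,75),c("scene",90,200,100,75)]),np.hstack([c("wrist",0,0,560,420),c("wrist",140,160,280,210)])]))
s,p,R=now();print(s["joint_pos"].round(2),p.round(1))
b=np.radians(42)
plan((585,-165,240),frame([1,-.012,0],[-0.012*np.cos(b),-np.cos(b),-np.sin(b)]),20,.094)
E
```

```text
time: 11.3
tool_pos: [584.3, -238.2, 132.3]
tcp_rot: [-1.63, -1.613, -0.888]
wrist_force: [-0.8, -0.6, 0.1]
finger_gap: 0.998
finger_force: 0.0
time: 12.3
tool_pos: [583.3, -253.9, 342.1]
tcp_rot: [-1.632, -1.617, -0.889]
wrist_force: [-0.1, 0.4, 0.2]
finger_gap: 0.997
finger_force: 0.0
[-0.65  0.69  1.05  0.83  1.98 -0.53] [ 583.5 -253.1  339.3]
target TCP [ 585.7 -107.   292.2] turn [ 2.000e-01 -1.049e+02  1.000e-01] dist 153.5
[[[0.002,0.0,0.0074],[0.01,-5.25,0.0],0.094],[[0.0027,0.0,0.0072],[0.01,-5.25,0.0],0.094],[[0.0033,0.0,0.0069],[0.01,-5.25,0.0],0.094],[[0.0039,0.0,0.0066],[0.01,-5.25,0.0],0.094],[[0.0045,0.0,0.0062],[0.01,-5.25,0.0],0.094],[[0.0051,0.0,0.0058],[0.01,-5.25,0.0],0.094],[[0.0056,0.0,0.0053],[0.01,-5.25,0.0],0.094],[[0.006,0.0,0.0047],[0.01,-5.25,0.0],0.094],[[0.0065,0.0,0.0042],[0.01,-5.25,0.0],0.094],[[0.0068,0.0,0.0036],[0.01,-5.25,0.0],0.094]]
[[[0.0071,0.0,0.0029],[0.01,-5.25,0.0],0.094],[[0.0073,0.0,0.0023],[0.01,-5.25,0.0],0.094],[[0.0075,0.0,0.0016],[0.01,-5.25,0.0],0.094],[[0.0076,0.0,0.0009],[0.01,-5.25,0.0],0.094],[[0.0077,0.0,0.0002],[0.01,-5.25,0.0],0.094],[[0.0077,0.0,-0.0005],[0.01,-5.25,0.0],0.094],[[0.0076,0.0,-0.0012],[0.01,-5.25,0.0],0.094],[[0.0074,0.0,-0.0019],[0.01,-5.25,0.0],0.094],[[0.0072,0.0,-0.0026],[0.01,-5.25,0.0],0.094],[[0.007,0.0,-0.0032],[0.01,-5.25,0.0],0.094]]
```

View pics/c2.png

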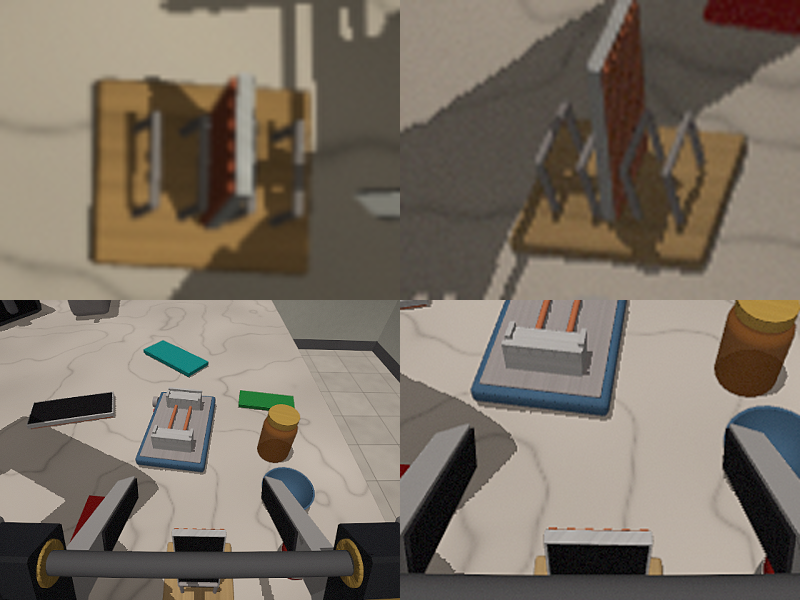

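Run:
```python
from h import *
import pickle
d=pickle.load(open("v2.pkl","rb"));T,S=d["top"],d["scene"]
obs=[(T,(376,133),(1,75,-6),(256,75)),(T,(376,133),(-1,75,-6),(254,208)),(T,(376,133),(1,75,3),(240,77)),
     (S,(90,200),(1,75,-6),(190,68)),(S,(90,200),(1,75,3),(204,71)),(S,(90,200),(1,-75,-6),(197,217)),(S,(90,200),(1,-75,3),(212,222))]
def res(v):
    x0,y0,z0,l,w=v;u=np.array([0,np.sin(l),np.cos(l)]);n=np.array([0,np.cos(l),-np.sin(l)]);x=np.array([np.cos(w),np.sin(w),0])
    r=[]
    for g,o,(a,b,c),p in obs:
        q=np.array([x0,y0,z0])+32*a*x+b*u+c*n
        r+=list((proj(g,q)[0]-o+.5)*4-.5-p)
    return np.array(r)
f=least_squares(res,[585,-170,90,.05,0]);print(f.x.round(3));print(f.fun.round(0))
```

```text
[ 5.82247e+02 -1.65930e+02  8.86400e+01  1.83000e-01 -1.60000e-02]
[-1.  4.  0. -6. -2.  2. -2. -1. -1. -1.  1.  2. -1. -1.]
```

```bash
cat > s3.py <<'E'
from h import *
import sys
y,z,n=float(sys.argv[1]),float(sys.argv[2]),int(sys.argv[3]);b=np.radians(38)
s,p,R=now();print(s["joint_pos"].round(2),"grasp pt",(p+78*R[:,2]).round(1))
R1=frame([1,-.014,0],[-0.014*np.cos(b),-np.cos(b),-np.sin(b)])
for ph in(1.7,1.9,2.1):print(wrist(R1,-.12,ph),end=" ")
plan((584,y,z),R1,n,.094)
E
python3 s3.py -90 230 20
```

```text
[-0.65  0.69  1.05  0.83  1.98 -0.53] grasp pt [ 584.4 -187.8  296.7]
[-0.92  1.41  0.04] [-0.95  1.29  0.2 ] [-1.01  1.18  0.38] target TCP [584.9 -28.5 278. ] turn [   0.2 -108.9    0.2] dist 232.8
[[[0.0036,-0.0001,0.0111],[0.01,-5.45,0.01],0.094],[[0.0046,-0.0001,0.0107],[0.01,-5.45,0.01],0.094],[[0.0056,-0.0001,0.0102],[0.01,-5.45,0.01],0.094],[[0.0065,-0.0001,0.0096],[0.01,-5.45,0.01],0.094],[[0.0074,-0.0001,0.009],[0.01,-5.45,0.01],0.094],[[0.0082,-0.0001,0.0082],[0.01,-5.45,0.01],0.094],[[0.009,-0.0001,0.0074],[0.01,-5.45,0.01],0.094],[[0.0096,-0.0001,0.0065],[0.01,-5.45,0.01],0.094],[[0.0102,-0.0001,0.0056],[0.01,-5.45,0.01],0.094],[[0.0107,-0.0001,0.0046],[0.01,-5.45,0.01],0.094]]
[[[0.0111,-0.0001,0.0035],[0.01,-5.45,0.01],0.094],[[0.0114,-0.0001,0.0025],[0.01,-5.45,0.01],0.094],[[0.0116,-0.0001,0.0014],[0.01,-5.45,0.01],0.094],[[0.0116,-0.0001,0.0003],[0.01,-5.45,0.01],0.094],[[0.0116,-0.0001,-0.0008],[0.01,-5.45,0.01],0.094],[[0.0115,-0.0001,-0.0019],[0.01,-5.45,0.01],0.094],[[0.0112,-0.0001,-0.003],[0.01,-5.45,0.01],0.094],[[0.0109,-0.0001,-0.0041],[0.01,-5.45,0.01],0.094],[[0.0105,-0.0001,-0.0051],[0.01,-5.45,0.01],0.094],[[0.0099,-0.0001,-0.006],[0.01,-5.45,0.01],0.094]]
```

```bash
sed -i 's/radians(38)/radians(40)/' s3.py; python3 -m handwheel '[[[0.0035,0,0.011],[0,-5.35,0],0.094],[[0.0045,0,0.0105],[0,-5.35,0],0.094],[[0.0055,0,0.010],[0,-5.35,0],0.094],[[0.0065,0,0.0095],[0,-5.35,0],0.094],[[0.0075,0,0.009],[0,-5.35,0],0.094],[[0.008,0,0.008],[0,-5.35,0],0.094],[[0.009,0,0.0075],[0,-5.35,0],0.094],[[0.0095,0,0.0065],[0,-5.35,0],0.094],[[0.010,0,0.0055],[0,-5.35,0],0.094],[[0.0105,0,0.0045],[0,-5.35,0],0.094]]' && python3 -m handwheel '[[[0.011,0,0.0035],[0,-5.35,0],0.094],[[0.0115,0,0.0025],[0,-5.35,0],0.094],[[0.0115,0,0.0015],[0,-5.35,0],0.094],[[0.0115,0,0.0005],[0,-5.35,0],0.094],[[0.0115,0,-0.001],[0,-5.35,0],0.094],[[0.0115,0,-0.002],[0,-5.35,0],0.094],[[0.011,0,-0.003],[0,-5.35,0],0.094],[[0.011,0,-0.004],[0,-5.35,0],0.094],[[0.0105,0,-0.005],[0,-5.35,0],0.094],[[0.010,0,-0.006],[0,-5.35,0],0.094]]';python3 s3.py -88 156 10
```

```text
time: 13.45
tool_pos: [584.7, -142.2, 307.4]
tcp_rot: [-2.205, -2.18, -0.063]
wrist_force: [-0.0, -0.5, 0.2]
finger_gap: 1.0
finger_force: 0.0
time: 14.45
tool_pos: [586.2, -29.4, 279.6]
tcp_rot: [1.709, 1.691, -0.803]
wrist_force: [0.2, -0.8, -0.1]
finger_gap: 1.001
finger_force: 0.0
[ 0.11  0.48  1.48 -0.88  1.42  0.38] grasp pt [585.5 -89.3 229.8]
[-0.88  1.41  0.03] [-0.92  1.28  0.19] [-0.98  1.17  0.37] target TCP [584.8 -28.3 206.1] turn [0.1 0.3 0.1] dist 73.5
[[[0.0057,-0.0001,0.0046],[0.01,0.03,0.01],0.094],[[0.0057,-0.0001,0.0046],[0.01,0.03,0.01],0.094],[[0.0057,-0.0001,0.0046],[0.01,0.03,0.01],0.094],[[0.0057,-0.0001,0.0046],[0.01,0.03,0.01],0.094],[[0.0057,-0.0001,0.0046],[0.01,0.03,0.01],0.094],[[0.0057,-0.0001,0.0046],[0.01,0.03,0.01],0.094],[[0.0057,-0.0001,0.0046],[0.01,0.03,0.01],0.094],[[0.0057,-0.0001,0.0046],[0.01,0.03,0.01],0.094],[[0.0057,-0.0001,0.0046],[0.01,0.03,0.01],0.094],[[0.0057,-0.0001,0.0046],[0.01,0.03,0.01],0.094]]
```

```bash
python3 -m handwheel '[[[0.0055,0,0.0045],[0,0,0],0.094],[[0.0055,0,0.0045],[0,0,0],0.094],[[0.0055,0,0.0045],[0,0,0],0.094],[[0.006,0,0.0045],[0,0,0],0.094],[[0.006,0,0.0045],[0,0,0],0.094],[[0.006,0,0.0045],[0,0,0],0.094],[[0.006,0,0.005],[0,0,0],0.094],[[0.006,0,0.005],[0,0,0],0.094],[[0.0055,-0.0005,0.005],[0,0,0],0.094],[[0.0055,-0.0005,0.0045],[0,0,0],0.094]]';python3 s3.py -167.4 89 10 | sed 's/\],\[\[.*//'
python3 - <<'E'
from plant import bot
from h import *
import cv2,pickle
d={"s":bot.observe()};d["wrist"]=g=bot.get_image("wrist");s=d["s"]
pickle.dump(d,open("v3.pkl","wb"))
R=Ro.from_rotvec(s["tcp_rot"]).as_matrix();H=np.array(g["hand_eye"]);Rc=R@H[:3,:3];tc=R@H[:3,3]+s["tool_pos"]
W=dict(g,R=Rc.T,t=-Rc.T@tc);l=.183
u=np.array([0,np.sin(l),np.cos(l)]);n=np.array([0,np.cos(l),-np.sin(l)]);x=np.array([1,-.014,0]);C=np.array([584,-166,88.6])
im=g["image"][:,:,::-1].copy()
for q in(C+75*u+32*x+3*n,C+75*u-32*x+3*n,C+32*x+3*n,C-32*x+3*n,C+75*u+32*x-6*n,C+75*u-32*x-6*n):
    p=proj(W,q)[0];print(p.round(0));cv2.circle(im,tuple(int(v) for v in p.round()),2,(0,255,0),-1)
cv2.imwrite("pics/c3.png",im)
E
```

```text
time: 15.45
tool_pos: [585.5, -28.1, 206.8]
tcp_rot: [1.714, 1.692, -0.797]
wrist_force: [-0.5, -0.9, 0.3]
finger_gap: 1.001
finger_force: 0.0
[ 0.12  0.57  1.53 -0.9   1.33  0.49] grasp pt [584.9 -87.8 156.7]
[-0.88  1.41  0.03] [-0.92  1.28  0.19] [-0.98  1.17  0.37] target TCP [ 584.8 -107.7  139.1] turn [ 0.2  0.  -0. ] dist 104.5
[[[0.0001,0.0,0.0104],[0.02,0.0,-0.0],0.094
[329. 310.]
[230. 310.]
[322. 213.]
[237. 213.]
[328. 315.]
[231. 315.]
```

View pics/c3.png

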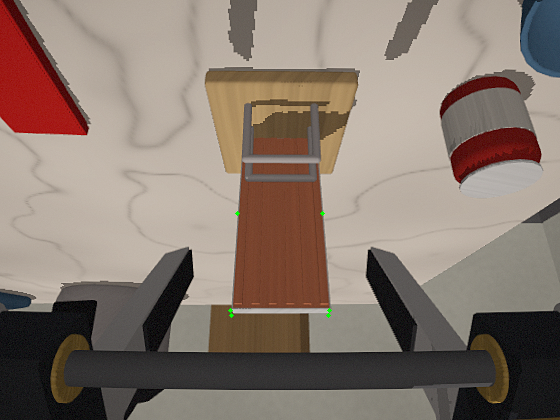

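The dots predicted for the plate's top edge, (230,310) and (329,310), fall on the picture. Copper faces the hand and the plate is centred. Advancing and gripping.

```bash
python3 -m handwheel '[[[0,0,0.012],[0,0,0],0.094],[[0,0,0.012],[0,0,0],0.094],[[0,0,0.012],[0,0,0],0.094],[[0,0,0.012],[0,0,0],0.094],[[0,0,0.012],[0,0,0],0.094],[[0,0,0.012],[0,0,0],0.094],[[0,0,0.012],[0,0,0],0.094],[[0,0,0.012],[0,0,0],0.094],[[0,0,0.0085],[0,0,0],0.094],[[0,0,0],[0,0,0],0.094]]';python3 s3.py -167.4 89 10 | sed 's/\],\[\[.*//'; python3 -m handwheel '[[[0,0,0],[0,0,0],0.08],[[0,0,0],[0,0,0],0.075],[[0,0,0],[0,0,0],0.07],[[0,0,0],[0,0,0],0.066],[[0,0,0],[0,0,0],0.06],[[0,0,0],[0,0,0],0.05],[[0,0,0],[0,0,0],0.05],[[0,0,0],[0,0,0],0.05],[[0,0,0],[0,0,0],0.05],[[0,0,0],[0,0,0],0.05]]' 40;python3 s3.py -167.4 250 10
```

```text
time: 16.5
tool_pos: [584.4, -109.0, 139.5]
tcp_rot: [1.715, 1.692, -0.798]
wrist_force: [0.5, 0.3, 0.4]
finger_gap: 0.999
finger_force: 0.0
[-0.02  0.65  1.58 -0.99  1.16  0.54] grasp pt [ 583.8 -168.7   89.4]
[-0.88  1.41  0.03] [-0.92  1.28  0.19] [-0.98  1.17  0.37] target TCP [ 584.8 -107.7  139.1] turn [ 0.1  0.  -0. ] dist 1.4
[[[0.0001,0.0,-0.0001],[0.01,0.0,-0.0],0.094
time: 17.5
tool_pos: [584.9, -108.1, 140.5]
tcp_rot: [1.714, 1.692, -0.796]
wrist_force: [1.3, 1.1, 2.4]
finger_gap: 0.676
finger_force: 40.0
[-0.02  0.65  1.58 -0.99  1.16  0.54] grasp pt [ 584.3 -167.9   90.4]
[-0.88  1.41  0.03] [-0.92  1.28  0.19] [-0.98  1.17  0.37] target TCP [ 584.8 -107.7  300.1] turn [ 0.2  0.  -0. ] dist 159.6
[[[-0.0122,0.0,-0.0103],[0.02,0.0,-0.0],0.094],[[-0.0122,0.0,-0.0103],[0.02,0.0,-0.0],0.094],[[-0.0122,0.0,-0.0103],[0.02,0.0,-0.0],0.094],[[-0.0122,0.0,-0.0103],[0.02,0.0,-0.0],0.094],[[-0.0122,0.0,-0.0103],[0.02,0.0,-0.0],0.094],[[-0.0122,0.0,-0.0103],[0.02,0.0,-0.0],0.094],[[-0.0122,0.0,-0.0103],[0.02,0.0,-0.0],0.094],[[-0.0122,0.0,-0.0103],[0.02,0.0,-0.0],0.094],[[-0.0122,0.0,-0.0103],[0.02,0.0,-0.0],0.094],[[-0.0122,0.0,-0.0103],[0.02,0.0,-0.0],0.094]]
```

```bash
python3 -m handwheel '[[[-0.0075,0,-0.0075],[0,0,0],0.05],[[-0.0115,0,-0.0115],[0,0,0],0.05],[[-0.0115,0,-0.0115],[0,0,0],0.05],[[-0.0115,0,-0.0115],[0,0,0],0.05],[[-0.0125,0,-0.0105],[0,0,0],0.05],[[-0.0125,0,-0.0105],[0,0,0],0.05],[[-0.0125,0,-0.0105],[0,0,0],0.05],[[-0.0125,0,-0.0105],[0,0,0],0.05],[[-0.0125,0,-0.0105],[0,0,0],0.05],[[-0.0125,0,-0.0105],[0,0,0],0.05]]'
cat > s4.py <<'E'
from h import *
import sys
dx,dy,z,n,t=[float(v) for v in sys.argv[1:6]];a=np.radians(t)
s,p,R=now();print(s["joint_pos"].round(2),"grasp pt",(p+78*R[:,2]).round(1))
Z=np.array([0,0,1.]);X=np.cross(PH,Z)
R1=frame(X,-np.cos(a)*Z+np.sin(a)*PH)
for ph in(1.7,1.9,2.1):print(wrist(R1,.15,ph),end=" ")
plan((540.3+dx,169.9+dy,z),R1,int(n),.05)
E
python3 s4.py 0 0 200 20 50.5
```

```text
time: 18.5
tool_pos: [584.3, -102.9, 298.9]
tcp_rot: [1.714, 1.692, -0.797]
wrist_force: [0.6, 0.1, -2.6]
finger_gap: 0.675
finger_force: 40.0
[-0.01  0.44  1.49 -0.91  1.34  0.28] grasp pt [ 583.8 -162.7  248.7]
[0.89 1.27 0.08] [ 0.95  1.15 -0.09] [ 1.04  1.04 -0.28] target TCP [532.1 110.3 249.6] turn [1.000e-01 1.004e+02 8.100e+00] dist 224.9
[[[0.0087,-0.0027,-0.0066],[0.01,5.02,0.41],0.05],[[0.0092,-0.0028,-0.0058],[0.01,5.02,0.41],0.05],[[0.0097,-0.0029,-0.0049],[0.01,5.02,0.41],0.05],[[0.0101,-0.0029,-0.0041],[0.01,5.02,0.41],0.05],[[0.0104,-0.003,-0.0032],[0.01,5.02,0.41],0.05],[[0.0106,-0.0031,-0.0023],[0.01,5.02,0.41],0.05],[[0.0107,-0.0032,-0.0013],[0.01,5.02,0.41],0.05],[[0.0108,-0.0032,-0.0004],[0.01,5.02,0.41],0.05],[[0.0107,-0.0033,0.0005],[0.01,5.02,0.41],0.05],[[0.0106,-0.0034,0.0015],[0.01,5.02,0.41],0.05]]
[[[0.0104,-0.0035,0.0024],[0.01,5.02,0.41],0.05],[[0.0101,-0.0035,0.0033],[0.01,5.02,0.41],0.05],[[0.0098,-0.0036,0.0042],[0.01,5.02,0.41],0.05],[[0.0094,-0.0037,0.005],[0.01,5.02,0.41],0.05],[[0.0089,-0.0037,0.0058],[0.01,5.02,0.41],0.05],[[0.0083,-0.0038,0.0066],[0.01,5.02,0.41],0.05],[[0.0077,-0.0039,0.0073],[0.01,5.02,0.41],0.05],[[0.007,-0.0039,0.0079],[0.01,5.02,0.41],0.05],[[0.0062,-0.004,0.0085],[0.01,5.02,0.41],0.05],[[0.0054,-0.004,0.009],[0.01,5.02,0.41],0.05]]
```

```bash
python3 -m handwheel '[[[0.0085,-0.0025,-0.0065],[0,5,0.4],0.05],[[0.009,-0.003,-0.006],[0,5,0.4],0.05],[[0.0095,-0.003,-0.005],[0,5,0.4],0.05],[[0.010,-0.003,-0.004],[0,5,0.4],0.05],[[0.0105,-0.003,-0.003],[0,5,0.4],0.05],[[0.0105,-0.003,-0.0025],[0,5,0.4],0.05],[[0.0105,-0.003,-0.0015],[0,5,0.4],0.05],[[0.011,-0.003,-0.0005],[0,5,0.4],0.05],[[0.0105,-0.0035,0.0005],[0,5,0.4],0.05],[[0.0105,-0.0035,0.0015],[0,5,0.4],0.05]]' && python3 -m handwheel '[[[0.0105,-0.0035,0.0025],[0,5,0.4],0.05],[[0.010,-0.0035,0.0035],[0,5,0.4],0.05],[[0.010,-0.0035,0.004],[0,5,0.4],0.05],[[0.0095,-0.0035,0.005],[0,5,0.4],0.05],[[0.009,-0.0035,0.006],[0,5,0.4],0.05],[[0.0085,-0.004,0.0065],[0,5,0.4],0.05],[[0.0075,-0.004,0.0075],[0,5,0.4],0.05],[[0.007,-0.004,0.008],[0,5,0.4],0.05],[[0.006,-0.004,0.0085],[0,5,0.5],0.05],[[0.0055,-0.004,0.009],[0,5.2,0.5],0.05]]';python3 s4.py 0 0 120 10 50.5
```

```text
time: 19.5
tool_pos: [558.3, 3.5, 274.4]
tcp_rot: [2.285, 2.126, 0.039]
wrist_force: [-1.0, 0.7, -3.0]
finger_gap: 0.676
finger_force: 40.0
time: 20.5
tool_pos: [532.2, 110.3, 248.7]
tcp_rot: [-1.826, -1.595, -0.864]
wrist_force: [-0.1, -0.5, -3.5]
finger_gap: 0.677
finger_force: 40.0
[-0.11  0.35  1.74  0.96  1.23 -0.41] grasp pt [540.5 169.9 199.1]
[0.89 1.27 0.08] [ 0.95  1.15 -0.09] [ 1.04  1.04 -0.28] target TCP [532.1 110.3 169.6] turn [ 0.  -0.   0.1] dist 79.1
[[[-0.0061,-0.0,0.005],[0.0,-0.0,0.01],0.05],[[-0.0061,-0.0,0.005],[0.0,-0.0,0.01],0.05],[[-0.0061,-0.0,0.005],[0.0,-0.0,0.01],0.05],[[-0.0061,-0.0,0.005],[0.0,-0.0,0.01],0.05],[[-0.0061,-0.0,0.005],[0.0,-0.0,0.01],0.05],[[-0.0061,-0.0,0.005],[0.0,-0.0,0.01],0.05],[[-0.0061,-0.0,0.005],[0.0,-0.0,0.01],0.05],[[-0.0061,-0.0,0.005],[0.0,-0.0,0.01],0.05],[[-0.0061,-0.0,0.005],[0.0,-0.0,0.01],0.05],[[-0.0061,-0.0,0.005],[0.0,-0.0,0.01],0.05]]
```

Descend to z≈110 and look.

```bash
python3 -m handwheel '[[[-0.007,0,0.0055],[0,0,0],0.05],[[-0.007,0,0.0055],[0,0,0],0.05],[[-0.007,0,0.0055],[0,0,0],0.05],[[-0.007,0,0.0055],[0,0,0],0.05],[[-0.007,0,0.0055],[0,0,0],0.05],[[-0.007,0,0.0055],[0,0,0],0.05],[[-0.007,0,0.0055],[0,0,0],0.05],[[-0.007,0,0.006],[0,0,0],0.05],[[-0.007,0,0.006],[0,0,0],0.05],[[-0.006,0,0.005],[0,0,0],0.05]]'
cat > look.py <<'E'
from plant import bot
from h import *
import cv2,pickle,sys
n=sys.argv[1];d={"s":bot.observe()}
for k in("scene","top","wrist"):d[k]=bot.get_image(k)
pickle.dump(d,open(f"v{n}.pkl","wb"))
def c(n,x,y,w,h):return cv2.resize(d[n]["image"][y:y+h,x:x+w,::-1],(400,300),interpolation=cv2.INTER_CUBIC)
cv2.imwrite(f"pics/c{n}.png",np.vstack([np.hstack([c("top",220,143,120,90),c("scene",220,185,120,90)]),np.hstack([c("wrist",0,0,560,420),c("wrist",140,80,280,210)])]))
E
python3 look.py 4;python3 s4.py 0 0 110 10 50.5|sed 's/\],\[\[.*//'
```

```text
time: 21.5
tool_pos: [532.0, 108.8, 158.6]
tcp_rot: [-1.83, -1.595, -0.86]
wrist_force: [0.6, 0.5, -3.0]
finger_gap: 0.672
finger_force: 40.0
[-0.12  0.5   1.79  1.02  1.13 -0.58] grasp pt [540.1 168.3 109.2]
[0.89 1.27 0.08] [ 0.95  1.15 -0.09] [ 1.04  1.04 -0.28] target TCP [532.1 110.3 159.6] turn [-0.   0.2 -0. ] dist 1.6
[[[0.0001,-0.0,0.0001],[-0.0,0.02,-0.0],0.05
```

View pics/c4.png

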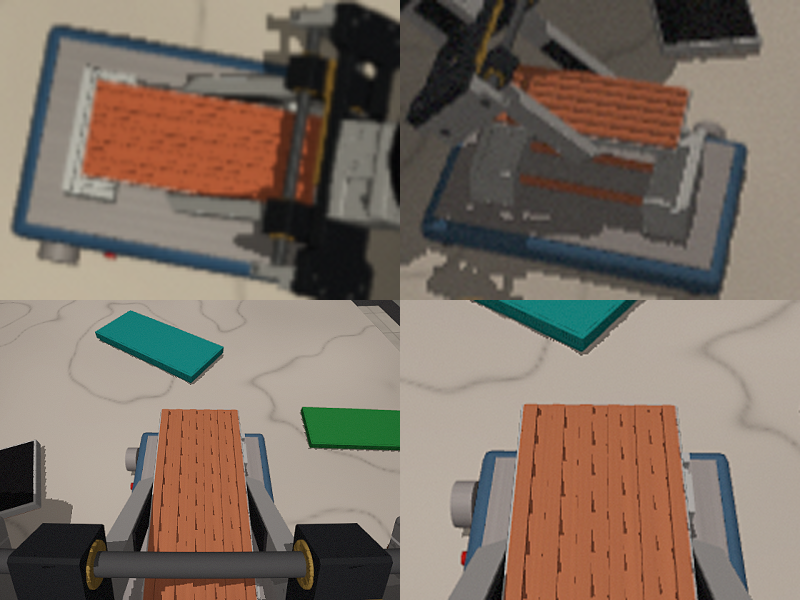

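Run:
```python
from h import *
import pickle
d=pickle.load(open("v4.pkl","rb"));T,S=d["top"],d["scene"];g=d["wrist"];s=d["s"]
R=Ro.from_rotvec(s["tcp_rot"]).as_matrix();H=np.array(g["hand_eye"]);Rc=R@H[:3,:3];tc=R@H[:3,3]+s["tool_pos"]
W=dict(g,R=Rc.T,t=-Rc.T@tc)
f=lambda p,ox,oy,k=400/120:np.array([(p[0]+.5)/k-.5+ox,(p[1]+.5)/k-.5+oy])
for a,b,w in(((98,80),(283,148),(676-400,105)),((82,178),(288,88),(123,105))):
    A,B,C=(T,f(a,220,143)),(S,f(b,220,185)),(W,f(w,140,80,400/280))
    for o in([A,B],[A,C],[B,C],[A,B,C]):
        x,e=tri(o,(540,230,110));print(x.round(1),round(float(e),2),end=" | ")
    print()
gp=s["tool_pos"]+78*R[:,2]
n=np.array([0,0,1]);X=np.cross(PH,n)
for hx in(32,-32):print("expected",(gp+1.4*PH+2.2*n+hx*X+75*PH+6*n).round(1))
```

```text
[580.3 239.3 120.4] 0.76 | [580.4 237.4 118.3] 0.06 | [580.8 239.1 116.7] 0.91 | [580.6 238.4 117.4] 0.79 | 
[517.5 245.  120.4] 0.15 | [518.8 245.8 118.4] 0.29 | [519.1 243.7 120.6] 0.22 | [518.9 244.7 119.6] 0.39 | 
expected [582.2 239.6 117. ]
expected [518.8 248.3 117. ]
```

The picture shows the copper ribs up over the seat, with plate-end corners at top (98,80) and (82,178). They triangulate to within about 2 mm of the plan. Lowering.

```bash
python3 s4.py .2 .7 70 10 50.5|sed 's/\],\[\[.*//'; python3 -m handwheel '[[[-0.003,0,0.0025],[0,0,0],0.05],[[-0.003,0,0.003],[0,0,0],0.05],[[-0.003,0,0.003],[0,0,0],0.05],[[-0.003,0,0.003],[0,0,0],0.05],[[-0.003,0,0.003],[0,0,0],0.05],[[-0.003,0,0.003],[0,0,0],0.05],[[-0.003,0,0.003],[0,0,0],0.05],[[-0.0025,0,0.0025],[0,0,0],0.05],[[-0.002,0,0.002],[0,0,0],0.05],[[-0.001,0,0.001],[0,0,0],0.05]]'; python3 s4.py .2 .7 65.8 10 50.5|sed 's/\],\[\[.*//'
```

```text
[-0.12  0.5   1.79  1.02  1.13 -0.58] grasp pt [540.1 168.3 109.2]
[0.89 1.27 0.08] [ 0.95  1.15 -0.09] [ 1.04  1.04 -0.28] target TCP [532.3 111.  119.6] turn [-0.   0.2 -0. ] dist 39.5
[[[-0.0029,0.0,0.0027],[-0.0,0.02,-0.0],0.05
time: 22.65
tool_pos: [532.4, 111.9, 122.2]
tcp_rot: [-1.829, -1.595, -0.86]
wrist_force: [0.2, -0.1, -2.7]
finger_gap: 0.679
finger_force: 40.0
[-0.11  0.57  1.79  1.06  1.08 -0.65] grasp pt [540.6 171.4  72.4]
[0.89 1.27 0.08] [ 0.95  1.15 -0.09] [ 1.04  1.04 -0.28] target TCP [532.3 111.  115.4] turn [-0.   0.2 -0. ] dist 6.9
[[[-0.0006,0.0,0.0004],[-0.0,0.02,-0.0],0.05
```

```bash
python3 -m handwheel '[[[-0.001,0,0.0005],[0,0,0],0.05],[[-0.001,0,0.0005],[0,0,0],0.05],[[-0.0005,0,0.0005],[0,0,0],0.05],[[-0.0005,0,0.0005],[0,0,0],0.05],[[-0.0005,0,0.0005],[0,0,0],0.05],[[-0.0005,0,0.0005],[0,0,0],0.05],[[-0.0005,0,0.0005],[0,0,0],0.05],[[0,0,0],[0,0,0],0.05],[[0,0,0],[0,0,0],0.05],[[0,0,0],[0,0,0],0.05]]'; python3 s4.py .2 .7 65.8 10 50.5|sed 's/\],\[\[.*//'; python3 look.py 5
```

```text
time: 23.65
tool_pos: [532.4, 111.7, 116.8]
tcp_rot: [-1.829, -1.595, -0.86]
wrist_force: [-0.4, -0.2, -2.9]
finger_gap: 0.673
finger_force: 40.0
[-0.11  0.58  1.8   1.06  1.08 -0.66] grasp pt [540.6 171.2  67.1]
[0.89 1.27 0.08] [ 0.95  1.15 -0.09] [ 1.04  1.04 -0.28] target TCP [532.3 111.  115.4] turn [ 0.   0.2 -0. ] dist 1.6
[[[-0.0002,-0.0,0.0],[0.0,0.02,-0.0],0.05
```

View pics/c5.png

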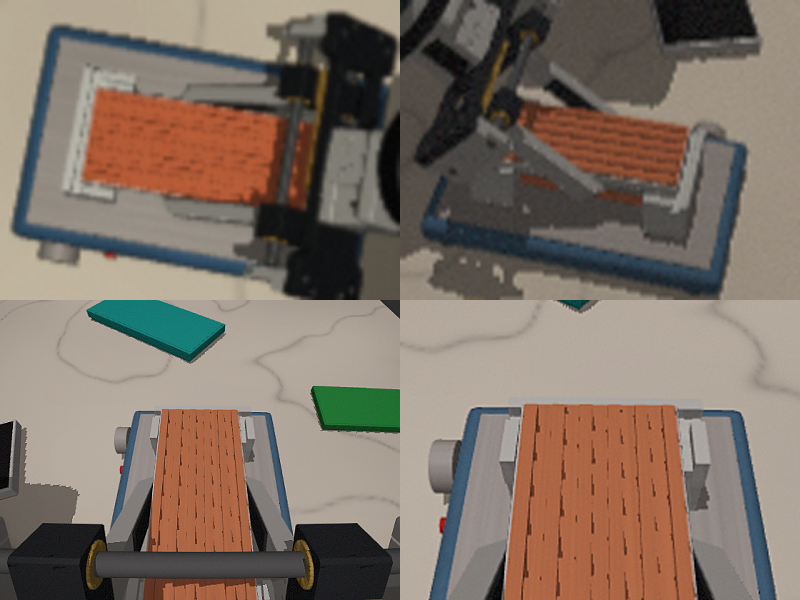

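The plate is between the lugs: in the wrist crop its edges (520..680) lie inside them, with the far lip behind. There is no contact yet, so lower the last 2 mm.

```bash
python3 -m handwheel '[[[-0.0005,0,0.0005],[0,0,0],0.05],[[-0.0005,0,0.0005],[0,0,0],0.05],[[-0.0005,0,0.0003],[0,0,0],0.05],[[0,0,0],[0,0,0],0.05],[[0,0,0],[0,0,0],0.05],[[0,0,0],[0,0,0],0.05],[[0,0,0],[0,0,0],0.05],[[0,0,0],[0,0,0],0.05],[[0,0,0],[0,0,0],0.05],[[0,0,0],[0,0,0],0.05]]'; python3 s4.py .2 .7 65.8 10 50.5|sed 's/\],\[\[.*//'
```

```text
time: 24.8
tool_pos: [532.5, 111.8, 114.9]
tcp_rot: [-1.829, -1.595, -0.86]
wrist_force: [-1.3, 1.6, 2.8]
finger_gap: 0.675
finger_force: 40.0
[-0.11  0.58  1.8   1.06  1.08 -0.66] grasp pt [540.7 171.3  65.1]
[0.89 1.27 0.08] [ 0.95  1.15 -0.09] [ 1.04  1.04 -0.28] target TCP [532.3 111.  115.4] turn [0.  0.1 0. ] dist 1.0
[[[-0.0,-0.0,-0.0001],[0.0,0.01,0.0],0.05
```

```bash
python3 -m handwheel '[[[0,0,0],[0,0,0],0.066],[[0,0,0],[0,0,0],0.070],[[0,0,0],[0,0,0],0.075],[[0,0,0],[0,0,0],0.08],[[0,0,0],[0,0,0],0.085],[[0,0,0],[0,0,0],0.094],[[0,0,0],[0,0,0],0.094],[[0,0,0],[0,0,0],0.094],[[0,0,0],[0,0,0],0.094],[[0,0,0],[0,0,0],0.094]]' && python3 -m handwheel '[[[0,0,-0.005],[0,0,0],0.094],[[0,0,-0.010],[0,0,0],0.094],[[0,0,-0.015],[0,0,0],0.094],[[0,0,-0.020],[0,0,0],0.094],[[0.01,0,-0.020],[0,0,0],0.094],[[0.020,0,-0.020],[0,0,0],0.094],[[0.020,0,-0.020],[0,0,0],0.094],[[0.020,0,-0.020],[0,0,0],0.094],[[0.020,0,-0.020],[0,0,0],0.094],[[0.020,0,-0.020],[0,0,0],0.094]]'; python3 look.py 6
```

```text
time: 25.8
tool_pos: [532.4, 111.7, 114.8]
tcp_rot: [-1.829, -1.595, -0.86]
wrist_force: [-0.1, 0.5, -0.1]
finger_gap: 1.001
finger_force: 0.0
time: 26.8
tool_pos: [523.7, 50.6, 310.0]
tcp_rot: [-1.831, -1.595, -0.86]
wrist_force: [1.2, -0.4, 0.3]
finger_gap: 0.998
finger_force: 0.0
```

View pics/c6.png

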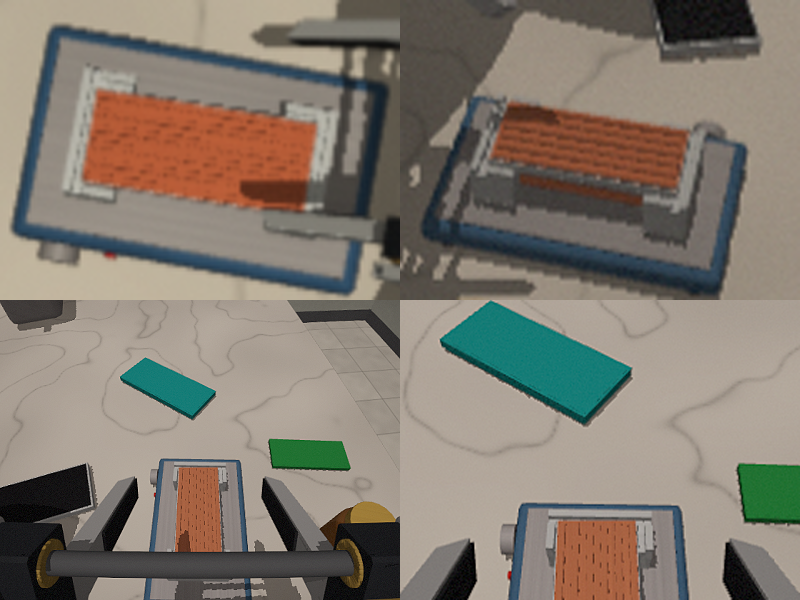

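Run:
```python
from h import *
import pickle
d=pickle.load(open("v6.pkl","rb"));T,S=d["top"],d["scene"]
f=lambda p,ox,oy,k=400/120:np.array([(p[0]+.5)/k-.5+ox,(p[1]+.5)/k-.5+oy])
P=[]
for a,b in zip([(97,90),(317,123),(305,212),(83,182)],[(277,188),(93,158),(111,102),(290,129)]):
    x,e=tri([(T,f(a,220,143)),(S,f(b,220,185))]);P.append(x);print(x.round(1),round(float(e),2))
print(np.mean(P,0).round(1))
```

```text
[580.8 240.7  75.5] 0.02
[562.3  96.   74.7] 0.35
[503.  103.   76.6] 0.42
[519.4 248.5  76.2] 0.15
[541.4 172.   75.7]
```

All four corners stand level at z≈75.7, which is the height measured for the plate at home at the start. The centre is within 1 mm of where it was. Handing in.

```bash
python3 -c "
from plant import bot
print(bot.close_job())"
```

```text
the job is handed in; nothing more can be done
None
```

The plate is turned over and back home in the grill, ribbed copper face up and level, with its centre within about 1 mm of where it started; I handed the job in after about 27 s, and the arm never went near the jar, tin or bowl.

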